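Clamp the deck patch with the sprung draw rod and hold it

ROBOT

A 6-joint arm with a two-finger parallel gripper is mounted at the origin on the work surface. World frame = base frame: x ahead of the robot, y to its left, z up, the work surface at z = 0. Lengths are in m, angles in degrees, forces in N, time in s.
With the tool pointing down it reaches from about 0.3 to 0.75 m from the base axis. Payload 8.5 kg.
Tool frame: the origin (TCP) lies at the very end of the fingers, on their centre line; the grasp point (between the pads) lies 19 mm behind it; x points along the fingers, y is the direction in which the jaws open and shut, and the axes are right-handed (so a half turn about x gives the same grasp; the last joint's range is limited). The gripper opens to 85 mm and grips with 20 to 120 N. Pads are 22 mm wide; open, the fingers measure 114 mm over their backs; the gripper's body (76 mm by 85 mm) begins 54 mm behind the grasp point. The pads swing forward as they close: fully open they stand 13 mm farther back than shut.
Start: joints at [-88.081, 21.807, 74.336, -0, 83.858, -12.336], TCP at [0.135, -0.533, 0.193] pointing down, gripper open.
Joint ranges: [-178.18, 178.18], [-50.72, 133.34], [12.68, 142.11], [-81.47, 261.47], [9.98, 163.14], [-165.26, 165.26]. Speed limits (degrees/s): [136.94, 136.94, 180, 180, 180, 180].

INTERFACE

Orientations are given as a 3x3 rotation matrix whose columns are the frame's x, y, z axes.
In Python, from rig import sensors, cams, env gives the robot as it stands.
- The arm moves only by the shell command python3 -m crank 'ROWS' [FORCE]. ROWS is a JSON object of lists of equal length, an entry for each row: "hand": the closure in counts, from 0 (fully open) to 255 (shut); "translation": the shift along the tool's x, y, z in m, a list of three; "dr": the turn, a rotation vector about the tool's x, y, z in rad, a list of three. A call has 1 to 5 rows; each row is the pose to reach, as a shift and turn from the pose commanded when the call began, along the tool's axes at that moment; what a row does not reach only later rows make up. A row lasts 1/10 s, in which the tool goes at most 50 mm and 8.59 degrees, less where a joint would pass 70% of its speed; a pose out of reach is approached as far as the arm can. A call with a gripper value outside its range is refused whole. The fingers move at their own pace and stop on an object; FORCE is the grip in N (left out, the last holds). Time passes only in rows, so rows that repeat a pose let the fingers close. It gives the time, the measured TCP pose, the force and the opening at its end, in the units of the state.
- sensors.observe(): the state, without advancing time (a new reading comes with each control period).
- cams.get_image(name): name is "scene" or "top" or "wrist"; returns (picture, depth): 384x512x3 uint8, blue, green, red; 384x512 float32, m along the optical axis (not along the pixel's ray), 0 where there is no reading.
- cams.calibration(name): a dict with "vertical_fov" (degrees; the focal length in pixels is half the picture's height over the tangent of half this angle, whatever the lens; pixels are square), "cx", "cy" (the principal point, pixels), "extrinsics" (4x4, takes a point from camera to world coordinates). Camera axes: x right, y down, z forward; pixel columns grow to the right and rows downward; lengths in m; the calibration is good to about 2 mm. A picture is of the moment at which its call begins: read the wrist's pose just before it. calibration takes no time and is no camera call; for the wrist camera it gives the pose at the moment of the call.
- env.close_job(): hands the job in, once; it reports no verdict.
The state is a dict: "time_s": time; "q": joint angles; "qvel": joint speeds; "joint_efforts": joint torques, N m; "position": TCP position; "tool_rot": TCP orientation; "ft_force": force on the tool from outside, world axes, zero at the start; "wrist_torque": the same for the moment, N m; "grip_width": finger opening in m.
Only numpy, scipy, OpenCV 4.12 (cv2) and the standard library are available. Lean on these libraries where they do the work, as an engineer would, in place of code of your own. Each camera call takes 0.05 s, during which the arm holds its last target. There are 200 camera calls.

TASK

Please lay the black deck patch flat on the bed of the edge clamp, between the blue fence and the blue jaw with its long side running from one to the other, and let go of it. Then grip the orange post and pull the spring-loaded rod out until its red pointer stands opposite the yellow marker, so that the jaw pinches the patch against the fence, and keep holding it there: you finish while still holding the rod out, since it springs back if let go. Leave the marker and the other things on the worktop where they are.

Things in the scene. Friction and masses are not known exactly. Their poses are not given: they have to be found in the camera images.
- patch_mid (a point): Centre of the black polymer deck patch, a loose rigid plate 70 mm long (its x axis) x 46 mm wide (its y axis) x 6 mm thick, about 30 g, lying flat on the worktop; this point is 3 mm above its underside. It looks the same after a half turn. Pinch it across its 46 mm width.
- clamp: Fixed edge clamp. Origin at worktop level under the middle of the blue fence's inner face; x runs from fence over the bed to the jaw (away from the robot), z up. Bed top 22 mm high, y -45 to 45, x 0 to 125 mm, open at both sides; fence 12 mm thick, 14 mm above the bed. Rod home: jaw face at x = 103 mm (33 mm play). Steel tube to x = -50 mm, white scale at y -29 to -45 mm, all under 24 mm high.
- rod: Steel rod sliding out of the tube along the clamp's -x (towards the robot), 85 mm at most; carries orange post, red pointer and jaw. Origin equals the clamp's when home, and moves with the rod. Its inner spring pulls it back: 4 N at home, 1 N more per 10 mm, plus up to 5 N from the jaw on the patch (about 16 N at most at the marker). It springs home when let go.
- jaw: Blue jaw 60 mm wide, 12 mm thick, 15 mm above the bed, carried by the rod through a soft spring (0.7 N when it meets the patch, 1.2 N more per 10 mm). It moves to the fence as the rod is pulled, slides the patch up to it, and stops there while the rod goes on. Origin equals the clamp's when home; its face is 103 mm from this origin along x.
- post_grip (a point): Grip point of the orange upright round post at the rod's outer end: 20 mm in diameter, top 80 mm above the worktop; the point is on its axis, 62 mm up, at clamp x = -85 mm with the rod home. At least 25 mm clear all round above 30 mm height.
- pointer (a point): Tip of the red pointer that sticks out from the foot of the post towards the clamp's -y, 16 mm above the worktop, at clamp x = -85 mm with the rod home; it moves with the rod. Axes as the clamp's.
- mark (a point): Point on the yellow marker block (12 mm long along x, 18 mm wide, 18 mm high) beside the scale strip, just beyond the pointer's tip, in the middle of the marker's length. It is set 45 to 65 mm farther out (clamp -x) than the pointer's home place; axes as the clamp's. It is only held by friction and must stay where it is set.
- orange_patch: Orange patch of the same size as the black one (origin at the centre of its underside); not wanted, leave alone.
- eyebolt0: Stainless eyebolt, 65 mm long, lying down (origin underside); leave alone.
- eyebolt1: The other stainless eyebolt, the same; leave alone.
- binding_lever: Yellow binding lever, 103 mm long, 12 mm high, lying down (origin underside); leave alone.
- crimper: Steel crimping tool with black handles, 220 mm long, 18 mm high, lying down (origin underside); leave alone.
Not all that is in view belongs to the job. Of the things like the part that bears patch_mid, leave any that is pink or turquoise; of the rest the smaller one is meant.

How it is judged:
By the outcome, as a careful person would: the job done as asked, in the order asked, and still so for the second after the job is handed in, while the arm keeps its last pose, push and grip.
It also fails if it takes over 53 s, if anything falls off the work surface, if the arm or the gripper's body presses on something with over 40 N, if the wrist force passes 120 N, or if a joint passes its speed limit or range.

## Working session

There is one attempt and no reset: what is moved stays moved. The work goes in short steps, Python scripts to look and compute and a shell command to move; the robot and the scene stay as the last step left them, time stands still between calls to the robot, and variables do not carry over. Pictures are saved under pics/ and viewed, about 8 in all and at most 12, crops included, and the job is handed in when it is done.

```bash
mkdir -p pics; ls; python3 - <<'E'
from rig import sensors,cams
import cv2,numpy as np
s=sensors.observe();print({k:np.round(v,3).tolist() for k,v in s.items()})
for n in ["top","scene"]:
    im,d=cams.get_image(n);c=cams.calibration(n);print(n,c['vertical_fov'],c['cx'],c['cy'],np.round(c['extrinsics'],3).tolist())
    cv2.imwrite(f'pics/{n}0.png',im);np.save(f'pics/{n}0.npy',d)
E
```

```text
pics
{'time_s': 0.0, 'q': [-88.081, 21.841, 74.385, -0.002, 83.859, -12.336], 'qvel': [-0.043, 0.081, 0.046, -0.068, 0.089, 0.158], 'joint_efforts': [-0.001, -44.846, -23.128, -0.0, 0.005, 0.0], 'position': [0.135, -0.533, 0.193], 'tool_rot': [[-0.0, 0.246, -0.969], [0.001, -0.969, -0.246], [-1.0, -0.001, -0.0]], 'ft_force': [-0.307, 0.715, 0.222], 'wrist_torque': [-0.008, 0.041, 0.066], 'grip_width': 0.085}
top 52.672381385681206 251.7518573642752 200.25060606382772 [[0.024, -0.993, 0.118, 0.417], [-0.999, -0.027, -0.029, -0.058], [0.032, -0.117, -0.993, 1.145], [0.0, 0.0, 0.0, 1.0]]
scene 55.93256821321944 254.632696636222 193.37016578801166 [[-0.03, 0.627, -0.778, 1.359], [0.999, 0.031, -0.014, -0.061], [0.015, -0.778, -0.628, 0.706], [0.0, 0.0, 0.0, 1.0]]
```

View pics/top0.png

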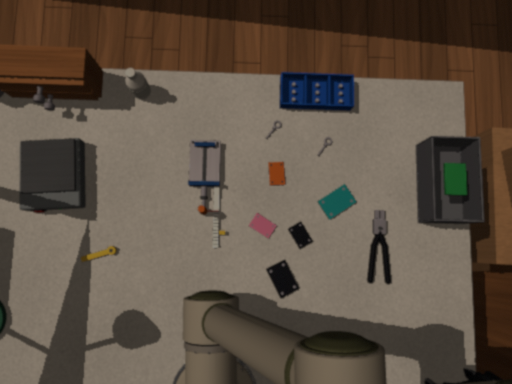

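View pics/scene0.png

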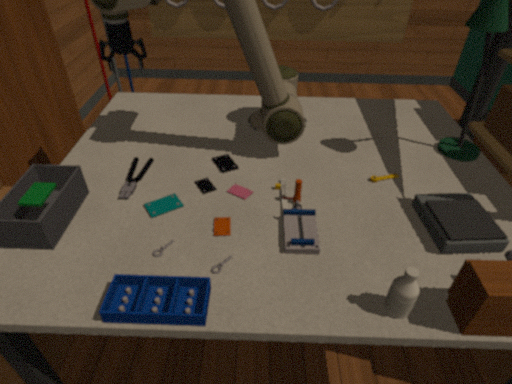

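The top view shows the small black patch at about (300,235), the larger black one at (283,279), the clamp at about (205,165), the post at about (202,209) and the marker at about (223,233). Next I'll measure these.

```bash
cat > h.py <<'E'
import numpy as np,cv2
from rig import sensors,cams
def f(c): return 192/np.tan(np.radians(c['vertical_fov']/2))
def onplane(c,uv,z):
    uv=np.atleast_2d(np.array(uv,float));E=np.array(c['extrinsics'])
    r=np.c_[(uv[:,0]-c['cx'])/f(c),(uv[:,1]-c['cy'])/f(c),np.ones(len(uv))]@E[:3,:3].T
    return E[:3,3]+r*((z-E[2,3])/r[:,2])[:,None]
def cloud(c,d):
    v,u=np.mgrid[:384,:512];E=np.array(c['extrinsics'])
    p=np.stack([(u-c['cx'])/f(c)*d,(v-c['cy'])/f(c)*d,d],-1)
    return p@E[:3,:3].T+E[:3,3]
E
python3 - <<'E'
from h import *
im=cv2.imread('pics/top0.png');d=np.load('pics/top0.npy');c=cams.calibration('top')
P=cloud(c,d)
for uv in [(250,250),(330,260),(150,200),(300,235),(213,165)]: print(uv,np.round(P[uv[1],uv[0]],4))
g=im.max(2)
def box(m,z,n):
    k,l,st,ce=cv2.connectedComponentsWithStats(m.astype(np.uint8))
    for i in range(1,k):
        if st[i,4]>8:
            pts=np.argwhere(l==i)[:,::-1]; w=onplane(c,pts,z)
            r=cv2.minAreaRect((w[:,:2]*1000).astype(np.float32));print(n,st[i,:5].tolist(),np.round(w.mean(0),4)[:2],np.round(r[1]),np.round(r[2],1))
sub=np.zeros(g.shape,bool);sub[215:305,260:330]=1
box((g<70)&sub,.006,'black')
h=cv2.cvtColor(im,cv2.COLOR_BGR2HSV);sub[:]=0;sub[130:260,180:240]=1
box((h[...,0]>95)&(h[...,0]<125)&(h[...,1]>120)&sub,.036,'blue')
box((h[...,0]>20)&(h[...,0]<35)&(h[...,1]>120)&sub,.018,'yel')
box((h[...,0]<15)&(h[...,1]>150)&sub,.08,'post')
cv2.imwrite('pics/crop.png',cv2.resize(im[130:300,180:340],None,fx=4.5,fy=3.5*4.5/3.5*.78,interpolation=cv2.INTER_CUBIC))
E
```

```text
(250, 250) [ 4.06e-01 -9.03e-02  2.00e-04]
(330, 260) [ 0.3823 -0.3268 -0.0026]
(150, 200) [ 5.454e-01  2.081e-01 -1.000e-04]
(300, 235) [ 0.4531 -0.2355  0.0091]
(213, 165) [0.6516 0.0251 0.0208]
black [289, 222, 24, 27, 359] [ 0.4538 -0.2362] [69. 45.] 31.8
black [267, 260, 32, 38, 696] [ 0.3263 -0.1862] [94. 62.] 28.1
black [260, 296, 16, 9, 86] [ 0.2606 -0.1392] [22. 43.] 1.1
blue [195, 143, 20, 4, 59] [0.7097 0.0508] [ 9. 55.] 1.9
blue [189, 182, 30, 4, 101] [0.5942 0.0486] [ 9. 83.] 1.7
yel [219, 231, 6, 4, 20] [ 0.4546 -0.0068] [ 9. 14.] 1.4
post [198, 206, 9, 8, 52] [0.5145 0.0457] [25. 15.] 46.7
```

```bash
python3 - <<'E'
from h import *
c=cams.calibration('wrist');s=sensors.observe();R=np.array(s['tool_rot']);p=np.array(s['position']);E=np.array(c['extrinsics'])
print(c['vertical_fov'],c['cx'],c['cy'],(R.T@E[:3,:3]).round(3),(R.T@(E[:3,3]-p)).round(4))
E
```

```text
59.848835735625904 251.56321199437738 195.32630682756226 [[-0.    -0.277  0.961]
 [ 1.     0.     0.   ]
 [-0.     0.961  0.277]] [-0.1803  0.0006 -0.0699]
```

```bash
python3 -m crank '{"hand":[0,0,0,0,0],"translation":[[0.005,-0.021,-0.038],[0.01,-0.042,-0.076],[0.02,-0.063,-0.115],[0.03,-0.084,-0.153],[0.035,-0.105,-0.191]],"dr":[[0,0,0],[0,0,0],[0,0,0],[0,0,0],[0,0,0]]}' 30
python3 -m crank '{"hand":[30,60,60,60,60],"translation":[[0.005,-0.021,-0.038],[0.01,-0.042,-0.076],[0.02,-0.063,-0.115],[0.03,-0.084,-0.153],[0.035,-0.105,-0.191]],"dr":[[0,0,0],[0,0,0],[0,0,0],[0,0,0],[0,0,0]]}'
python3 -m crank '{"hand":[60,60,60,60,60],"translation":[[0,0,0],[0,0,0],[0,0,0],[0,0,0],[0,0,0]],"dr":[[-0.08,0,0],[-0.16,0,0],[-0.24,0,0],[-0.307,0,0],[-0.307,0,0]]}'
python3 - <<'E'
from h import *
s=sensors.observe();c=cams.calibration('wrist');im,d=cams.get_image('wrist')
cv2.imwrite('pics/w1.png',im);np.save('pics/w1.npy',d)
P=cloud(c,d);g=im.max(2)
k,l,st,ce=cv2.connectedComponentsWithStats((g<70).astype(np.uint8))
for i in range(1,k):
    if st[i,4]>300:
        w=onplane(c,np.argwhere(l==i)[:,::-1],.006);r=cv2.minAreaRect((w[:,:2]*1000).astype(np.float32));print(st[i].tolist(),r)
print(s['position'],s['tool_rot'],s['grip_width'],s['time_s'])
E
```

```text
time_s: 0.6
position: [0.2955, -0.3825, 0.1573]
tool_rot: [[-0.001, 0.246, -0.969], [0.001, -0.969, -0.246], [-1.0, -0.002, 0.0]]
ft_force: [0.4, -0.3, 0.9]
grip_width: 0.0855
time_s: 1.1
position: [0.4547, -0.2337, 0.1223]
tool_rot: [[-0.001, 0.246, -0.969], [0.001, -0.969, -0.246], [-1.0, -0.001, 0.001]]
ft_force: [0.4, -0.7, 0.2]
grip_width: 0.0653
time_s: 1.6
position: [0.4538, -0.2353, 0.123]
tool_rot: [[-0.001, 0.528, -0.849], [0.0, -0.849, -0.528], [-1.0, -0.001, 0.0]]
ft_force: [0.2, 0.2, 0.1]
grip_width: 0.0652
[230, 141, 50, 74, 3235] ((455.2358703613281, -237.64759826660156), (68.05333709716797, 44.13456726074219), 31.104698181152344)
[0, 215, 512, 169, 37904] ((342.7938232421875, -309.7968444824219), (196.9036865234375, 565.5789794921875), 31.931163787841797)
[ 0.45384673 -0.23525612  0.12295376] [[-5.22931155e-04  5.28216547e-01 -8.49109537e-01]
 [ 4.46357088e-04 -8.49109446e-01 -5.28216765e-01]
 [-9.99999764e-01 -6.55227063e-04  2.08252584e-04]] 0.06521319171208423 1.6
```

View pics/w1.png

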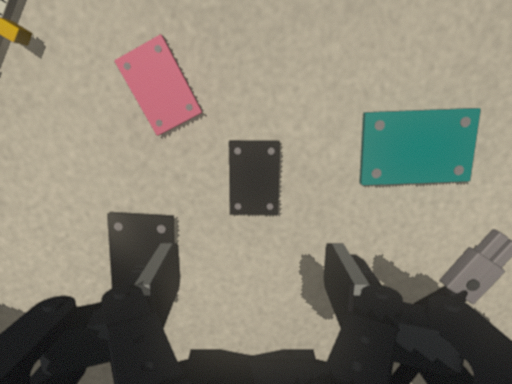

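Wrist view: the small black patch is centred at (255,178) and squared to the fingers. Nothing stands beside it where the fingers will land, so I'm descending.

```bash
python3 -m crank '{"hand":[60,60,60,60,60],"translation":[[0.03,0.0027,0],[0.06,0.0027,0],[0.09,0.0027,0],[0.11,0.0027,0],[0.117,0.0027,0]],"dr":[[0.014,0,0],[0.014,0,0],[0.014,0,0],[0.014,0,0],[0.014,0,0]]}'
python3 -m crank '{"hand":[60,60],"translation":[[0.001,0,0],[0.002,0,0]],"dr":[[0,0,0],[0,0,0]]}'
python3 - <<'E'
from h import *
im,d=cams.get_image('wrist')
cv2.imwrite('pics/w2.png',im);print(sensors.observe()['position'],sensors.observe()['ft_force'])
E
```

```text
time_s: 2.15
position: [0.4545, -0.2371, 0.0044]
tool_rot: [[-0.003, 0.514, -0.858], [0.002, -0.858, -0.514], [-1.0, -0.003, 0.001]]
ft_force: [-0.5, 0.4, -0.2]
grip_width: 0.0655
time_s: 2.35
position: [0.4558, -0.2381, 0.005]
tool_rot: [[0.001, 0.515, -0.857], [-0.001, -0.857, -0.515], [-1.0, 0.001, -0.0]]
ft_force: [-0.5, -0.2, 0.1]
grip_width: 0.0657
[ 0.45584806 -0.23811335  0.00503438] [0.43485656 0.20064203 0.38140281]
```

View pics/w2.png

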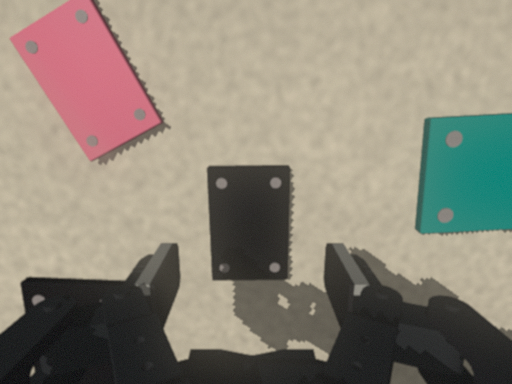

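The patch is centred between the fingers at about (250,222). I'll read the fingertip height from the depth picture.

```bash
python3 - <<'E'
from h import *
s=sensors.observe();c=cams.calibration('wrist');im,d=cams.get_image('wrist');P=cloud(c,d)
R=np.array(s['tool_rot']);Q=(P-np.array(s['position']))@R
for uv in [(250,222),(215,300),(300,200),(172,250),(172,260),(160,250),(175,280),(335,250),(335,262),(340,280),(300,350)]: print(uv,np.round(d[uv[1],uv[0]],4),np.round(P[uv[1],uv[0]],4),np.round(Q[uv[1],uv[0]],4))
print(s['position'])
m=(P[...,2]>.012)&(d>0);m[:,:100]=0;m[:,400:]=0;m[330:]=0
z=P[m];print(np.sort(z[:,2])[:200:20])
E
```

```text
(250, 222) 0.1913 [ 0.4574 -0.2367  0.0057] [-0.0007 -0.0004 -0.0021]
(215, 300) 0.2133 [ 0.3981 -0.2462 -0.0012] [ 0.0062 -0.0229  0.0537]
(300, 200) 0.1943 [ 0.4821 -0.2559 -0.0006] [ 0.0057  0.0287 -0.0133]
(172, 250) 0.1375 [ 0.4477 -0.2052  0.0594] [-0.0544 -0.0323 -0.01  ]
(172, 260) 0.1377 [ 0.4442 -0.2073  0.0604] [-0.0554 -0.0324 -0.006 ]
(160, 250) 0.1363 [ 0.4458 -0.201   0.0605] [-0.0555 -0.0369 -0.0105]
(175, 280) 0.1426 [ 0.4352 -0.2128  0.0582] [-0.0532 -0.0323  0.0046]
(335, 250) 0.1357 [ 0.4828 -0.262   0.0612] [-0.0561  0.0344 -0.0108]
(335, 262) 0.1303 [ 0.4802 -0.2619  0.0674] [-0.0623  0.0331 -0.0086]
(340, 280) 0.1222 [ 0.4779 -0.2631  0.0765] [-0.0715  0.0329 -0.0061]
(300, 350) 0.0832 [ 0.4704 -0.2438  0.1161] [-0.1111  0.0125 -0.0097]
[ 0.45584806 -0.23811335  0.00503438]
[0.04843783 0.04988537 0.05044498 0.05093703 0.05135041 0.05193854
 0.05223908 0.05251804 0.05270639 0.05299211]
```

```bash
python3 -m crank '{"hand":[90,110,130,140,140],"translation":[[0,0,0],[0,0,0],[0,0,0],[0,0,0],[0,0,0]],"dr":[[0,0,0],[0,0,0],[0,0,0],[0,0,0],[0,0,0]]}' 20
python3 - <<'E'
from h import *
s=sensors.observe();c=cams.calibration('wrist');im,d=cams.get_image('wrist');P=cloud(c,d)
m=(P[...,2]>.012)&(d>0);m[:,:100]=0;m[:,400:]=0;m[330:]=0
print(np.sort(P[m][:,2])[:200:20],s['position'],s['grip_width'])
cv2.imwrite('pics/w3.png',im)
E
```

```text
time_s: 2.95
position: [0.4554, -0.2378, 0.0043]
tool_rot: [[0.0, 0.516, -0.857], [-0.0, -0.857, -0.516], [-1.0, 0.0, -0.0]]
ft_force: [-0.2, 1.4, -0.2]
grip_width: 0.0387
[0.04273025 0.0443858  0.04514305 0.04574509 0.04666437 0.04737989
 0.0479828  0.04839808 0.04866312 0.04904563] [ 0.45538973 -0.23775209  0.00425715] 0.03865402508761512
```

View pics/w3.png

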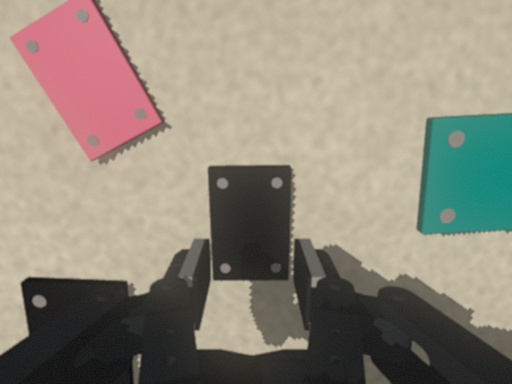

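The fingers closed to 39 mm without touching the patch. The depth picture agrees: the real fingertips sit about 39 mm behind the reported TCP. I'll reopen, go down that much more, and use this offset from here on.

```bash
python3 -m crank '{"hand":[60,60,60,60,60],"translation":[[0,0,0],[0,0,0],[0.015,0,0],[0.03,0,0],[0.036,0,0]],"dr":[[0,0,0],[0,0,0],[0,0,0],[0,0,0],[0,0,0]]}'
python3 -m crank '{"hand":[60,60,60],"translation":[[0.002,0,0],[0.004,0,0],[0.004,0,0]],"dr":[[0,0,0],[0,0,0],[0,0,0]]}'
python3 - <<'E'
from h import *
s=sensors.observe();c=cams.calibration('wrist');im,d=cams.get_image('wrist');P=cloud(c,d)
R=np.array(s['tool_rot']);Q=(P-np.array(s['position']))@R
m=(abs(Q[...,1])>.031)&(abs(Q[...,1])<.04)&(Q[...,2]>-.013)&(Q[...,2]<.0)&(d>0)&(d<.155)
print(np.sort(P[m][:,2])[:200:20],s['position'],s['grip_width'],s['ft_force'])
g=im.max(2);k,l,st,ce=cv2.connectedComponentsWithStats(((g<70)&(np.mgrid[:384,:512][0]<230)).astype(np.uint8))
print([a.tolist() for a in st if a[4]>300])
cv2.imwrite('pics/w4.png',im)
E
```

```text
time_s: 3.5
position: [0.4549, -0.2374, -0.0328]
tool_rot: [[-0.001, 0.516, -0.857], [0.001, -0.857, -0.516], [-1.0, -0.002, 0.001]]
ft_force: [-0.3, -0.3, 0.4]
grip_width: 0.0654
time_s: 3.8
position: [0.4555, -0.2379, -0.0355]
tool_rot: [[0.0, 0.516, -0.857], [-0.0, -0.857, -0.516], [-1.0, 0.0, -0.0]]
ft_force: [-0.0, 0.3, 0.7]
grip_width: 0.0654
[-4.83671239e-05  5.20417850e-04  8.90809606e-03  1.02065221e-02
  1.11453238e-02  1.16637490e-02  1.22035147e-02  1.27085853e-02
  1.32558919e-02  1.36302798e-02] [ 0.4555304  -0.23786913 -0.03551088] 0.06541557923921955 [-0.04947374  0.29755826  0.74534938]
[[0, 0, 512, 384, 192347], [198, 183, 102, 47, 4261]]
```

View pics/w4.png

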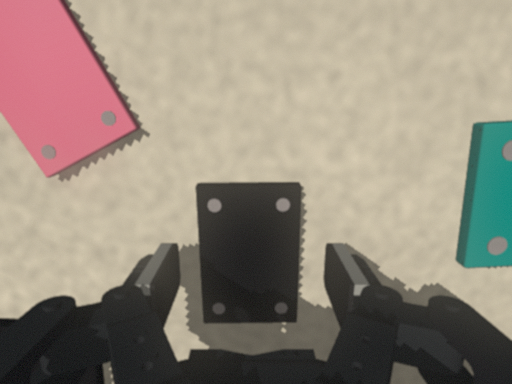

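The patch lies between the fingers, with its centre at (249,252) and the finger gap running from 180 to 326. I'll drop 3 mm more and grip.

```bash
python3 -m crank '{"hand":[60,60,90,100,110],"translation":[[0.0015,-0.001,0],[0.003,-0.001,0],[0.003,-0.001,0],[0.003,-0.001,0],[0.003,-0.001,0]],"dr":[[0,0,0],[0,0,0],[0,0,0],[0,0,0],[0,0,0]]}' 30
python3 -m crank '{"hand":[125,140,140,140,140],"translation":[[0,0,0],[0,0,0],[0,0,0],[0,0,0],[-0.02,0,0]],"dr":[[0,0,0],[0,0,0],[0,0,0],[0,0,0],[0,0,0]]}' 40
python3 -m crank '{"hand":[140,140,140,140,140],"translation":[[-0.03,0,0],[-0.06,0,0],[-0.09,0,0],[-0.1,0,0],[-0.1,0,0]],"dr":[[0,0,0],[0,0,0],[0,0,0],[0,0,0],[0,0,0]]}' 40
python3 - <<'E'
from h import *
s=sensors.observe();c=cams.calibration('wrist');im,d=cams.get_image('wrist');P=cloud(c,d)
R=np.array(s['tool_rot']);Q=(P-np.array(s['position']))@R
print(R.round(3).tolist())
g=im.max(2)
m=(abs(Q[...,1])<.018)&(abs(Q[...,2])<.06)&(d>0)&(P[...,2]>.03)&(Q[...,0]>-.06)
q=Q[m];print(len(q),q.min(0),q.max(0),np.median(q,0))
cv2.imwrite('pics/w5.png',im)
E
```

```text
time_s: 4.35
position: [0.4549, -0.2369, -0.0387]
tool_rot: [[0.0, 0.516, -0.857], [-0.0, -0.857, -0.516], [-1.0, 0.0, -0.0]]
ft_force: [-0.5, -0.3, 0.7]
grip_width: 0.0483
time_s: 4.85
position: [0.4538, -0.2361, -0.0201]
tool_rot: [[-0.003, 0.516, -0.857], [0.003, -0.857, -0.516], [-1.0, -0.004, 0.001]]
ft_force: [0.2, 0.1, 0.2]
grip_width: 0.0437
time_s: 5.35
position: [0.4553, -0.2372, 0.082]
tool_rot: [[0.002, 0.516, -0.857], [-0.002, -0.857, -0.516], [-1.0, 0.002, -0.001]]
ft_force: [0.2, -1.0, -1.0]
grip_width: 0.0446
[[0.002, 0.516, -0.857], [-0.002, -0.857, -0.516], [-1.0, 0.002, -0.001]]
11437 [-0.0463296  -0.0179987  -0.03494371] [-0.03809508  0.01799853  0.0359475 ] [-0.04392087  0.00020602 -0.0036705 ]
```

View pics/w5.png

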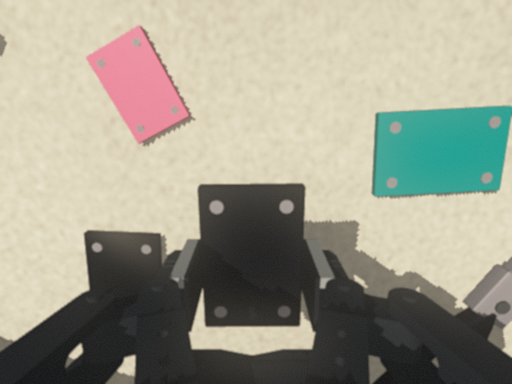

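The patch is gripped level and centred; its underside is 38 mm behind the reported TCP. Next I carry it above the clamp.

```bash
python3 -m crank '{"hand":[140,140,140,140,140],"translation":[[-0.02,-0.01,-0.02],[-0.03,-0.025,-0.055],[-0.03,-0.042,-0.093],[-0.03,-0.06,-0.13],[-0.03,-0.076,-0.166]],"dr":[[0,0,0],[0,0,0],[0,0,0],[0,0,0],[0,0,0]]}' 40
python3 -m crank '{"hand":[140,140,140,140,140],"translation":[[0,-0.015,-0.035],[0,-0.032,-0.07],[0,-0.047,-0.105],[0,-0.06,-0.133],[0,-0.069,-0.15]],"dr":[[0,0,0],[0,0,0],[0,0,0],[0,0,0],[0,0,0]]}'
python3 -m crank '{"hand":[140,140,140,140,140],"translation":[[0,0,0],[0,0,0],[0,0,0],[0,0,0],[0,0,0]],"dr":[[0.12,0,0],[0.24,0,0],[0.36,0,0],[0.48,0,0],[0.517,0,0]]}'
python3 -m crank '{"hand":[140],"translation":[[0,0,0]],"dr":[[0,0,0]]}'
python3 - <<'E'
from h import *
s=sensors.observe();c=cams.calibration('wrist');im,d=cams.get_image('wrist');P=cloud(c,d)
cv2.imwrite('pics/w6.png',im);np.save('pics/w6.npy',P)
h=cv2.cvtColor(im,cv2.COLOR_BGR2HSV);b=(h[...,0]>95)&(h[...,0]<130)&(h[...,1]>110)&(h[...,2]>40)&(d>0)
b&=(P[...,2]>.028)&(P[...,2]<.042)
k,l,st,ce=cv2.connectedComponentsWithStats(b.astype(np.uint8))
for i in range(1,k):
    if st[i,4]>80:
        q=P[l==i];r=cv2.minAreaRect((q[:,:2]*1000).astype(np.float32));print(st[i].tolist(),np.round(r[0],1),np.round(r[1],1),round(r[2],1),np.median(q[:,2]))
E
```

```text
time_s: 5.9
position: [0.5579, -0.0843, 0.1092]
tool_rot: [[-0.003, 0.516, -0.857], [0.001, -0.857, -0.516], [-1.0, -0.003, 0.002]]
ft_force: [-0.1, -0.7, -0.5]
grip_width: 0.0443
time_s: 6.4
position: [0.651, 0.0524, 0.1084]
tool_rot: [[-0.004, 0.517, -0.856], [0.001, -0.856, -0.517], [-1.0, -0.002, 0.003]]
ft_force: [-1.0, -0.2, -1.5]
grip_width: 0.0442
time_s: 6.9
position: [0.6501, 0.0504, 0.1086]
tool_rot: [[-0.004, 0.021, -1.0], [0.0, -1.0, -0.021], [-1.0, -0.0, 0.004]]
ft_force: [-1.0, 0.9, -0.3]
grip_width: 0.0441
time_s: 7.0
position: [0.6502, 0.0503, 0.1089]
tool_rot: [[-0.004, 0.025, -1.0], [0.0, -1.0, -0.025], [-1.0, -0.0, 0.004]]
ft_force: [-1.2, -0.0, -0.2]
grip_width: 0.0436
```

View pics/w6.png

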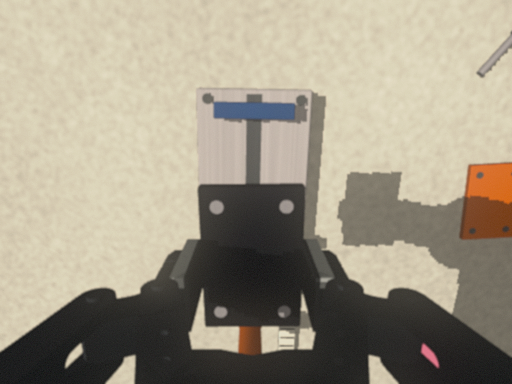

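The held patch is over the bed, and the jaw shows at about (254,111). My colour filter found nothing, so I'll use the depth there directly.

```bash
python3 - <<'E'
from h import *
P=np.load('pics/w6.npy');im=cv2.imread('pics/w6.png');h=cv2.cvtColor(im,cv2.COLOR_BGR2HSV)
print(h[111,254],P[111,254],P[150,215])
b=(h[...,0]>95)&(h[...,0]<130)&(h[...,1]>100)&(np.mgrid[:384,:512][0]<180)
q=P[b];print(len(q),np.median(q,0))
r=cv2.minAreaRect((P[b&(P[...,2]>np.percentile(q[:,2],40)-.004)][:,:2]*1000).astype(np.float32));print(r)
bed=(abs(P[...,2]-P[150,215,2])<.005)&(np.mgrid[:384,:512][0]<180)
print(cv2.minAreaRect((P[bed][:,:2]*1000).astype(np.float32)))
for v in (130,150,170): 
    u=np.where(bed[v])[0];print(P[v,u[0]],P[v,u[-1]])
print(cams.calibration('wrist')['extrinsics'])
E
```

```text
[108 119 131] [0.71167757 0.04941662 0.03644299] [0.68000047 0.07978552 0.02164871]
1014 [0.71211653 0.04808302 0.03660136]
((714.0824584960938, 49.476768493652344), (13.551994323730469, 57.16079330444336), 1.288753628730774)
((691.9960327148438, 49.46567153930664), (72.04725646972656, 90.23189544677734), 0.6196489334106445)
[0.69529023 0.09420981 0.01970795] [0.69774909 0.00565323 0.02247222]
[0.67967639 0.09341243 0.02175539] [0.6817356  0.00583542 0.02091251]
[0.66311265 0.09388437 0.02085412] [0.66511595 0.00446317 0.01976081]
[[ 2.61142667e-02 -9.59759207e-01 -2.79607421e-01  7.20829512e-01]
 [-9.99658879e-01 -2.51872377e-02 -6.90852662e-03  5.14007437e-02]
 [-4.12016538e-04  2.79692452e-01 -9.60089560e-01  2.89280862e-01]
 [ 0.00000000e+00  0.00000000e+00  0.00000000e+00  1.00000000e+00]]
```

```bash
python3 -m crank '{"hand":[140,140,140,140,140],"translation":[[0.03,0.001,-0.003],[0.06,0.001,-0.003],[0.09,0.001,-0.003],[0.11,0.001,-0.003],[0.12,0.001,-0.003]],"dr":[[0,0,0],[0,0,0],[0,0,0],[0,0,0],[0,0,0]]}'
python3 -m crank '{"hand":[140,140,140],"translation":[[0.002,0,0],[0.004,0,0],[0.004,0,0]],"dr":[[0,0,0],[0,0,0],[0,0,0]]}'
python3 - <<'E'
from h import *
s=sensors.observe();c=cams.calibration('wrist');im,d=cams.get_image('wrist');P=cloud(c,d)
cv2.imwrite('pics/w7.png',im)
print(s['ft_force'],P[230,250],P[210,250],P[300,250],s['position'])
E
```

```text
time_s: 7.55
position: [0.6525, 0.0495, -0.0118]
tool_rot: [[-0.004, 0.026, -1.0], [0.0, -1.0, -0.026], [-1.0, -0.001, 0.004]]
ft_force: [0.3, 0.5, -0.0]
grip_width: 0.0443
time_s: 7.85
position: [0.6544, 0.0493, -0.0119]
tool_rot: [[0.002, 0.025, -1.0], [-0.0, -1.0, -0.025], [-1.0, 0.0, -0.002]]
ft_force: [-0.6, 0.4, -0.2]
grip_width: 0.0443
[-0.63563801  0.37370857 -0.1547768 ] [0.66942197 0.04972769 0.03250114] [0.67846678 0.04994776 0.03203285] [0.63419963 0.04888044 0.03207294] [ 0.65437198  0.04931373 -0.01194436]
```

View pics/w7.png

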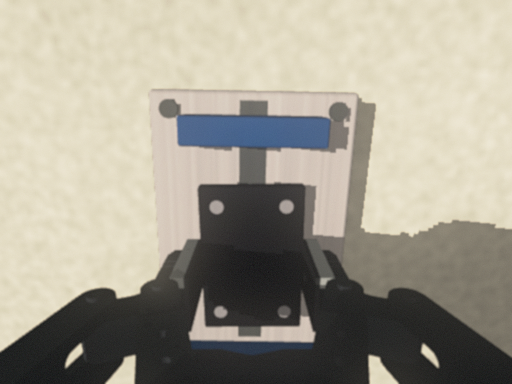

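The patch sits between the fence (row 345) and the jaw (row 148) with its top at 32 mm, so about 4 mm remain. I'll lower it in small steps.

```bash
python3 -m crank '{"hand":[140,140,140],"translation":[[0.001,0,0],[0.002,0,0],[0.002,0,0]],"dr":[[0,0,0],[0,0,0],[0,0,0]]}'
python3 -m crank '{"hand":[140,140],"translation":[[0.001,0,0],[0.001,0,0]],"dr":[[0,0,0],[0,0,0]]}'
python3 - <<'E'
from h import *
s=sensors.observe();c=cams.calibration('wrist');im,d=cams.get_image('wrist');P=cloud(c,d)
print(s['ft_force'],np.median(P[200:310:5,215:290:5,2]),s['position'], np.median(P[170:180,170:190,2]))
E
```

```text
time_s: 8.2
position: [0.6539, 0.0494, -0.0147]
tool_rot: [[0.0, 0.025, -1.0], [-0.0, -1.0, -0.025], [-1.0, 0.0, -0.0]]
ft_force: [-0.5, -0.1, -0.8]
grip_width: 0.0439
time_s: 8.4
position: [0.6538, 0.0494, -0.0159]
tool_rot: [[-0.0, 0.025, -1.0], [0.0, -1.0, -0.025], [-1.0, -0.0, 0.0]]
ft_force: [0.1, -0.4, -0.4]
grip_width: 0.0438
[ 0.07290607 -0.39063228 -0.44673859] 0.02803402098924815 [ 0.65379535  0.04937385 -0.01590546] 0.021500637628467503
```

```bash
python3 -m crank '{"hand":[140,140,120,100,80],"translation":[[0.0006,0,0],[0.0006,0,0],[0.0006,0,0],[0.0006,0,0],[0.0006,0,0]],"dr":[[0,0,0],[0,0,0],[0,0,0],[0,0,0],[0,0,0]]}' 30
python3 -m crank '{"hand":[70,70,70,70,70],"translation":[[0,0,0],[0,0,0],[-0.01,0,0],[-0.05,0,0],[-0.1,0,0]],"dr":[[0,0,0],[0,0,0],[0,0,0],[0,0,0],[0,0,0]]}'
python3 -m crank '{"hand":[70,70,70,70,70],"translation":[[-0.04,0,0.03],[-0.05,0,0.08],[-0.05,0,0.13],[-0.05,0,0.17],[-0.05,0,0.17]],"dr":[[0,0,0],[0,0,0],[0,0,0],[0,0,0],[0,0,0]]}'
python3 - <<'E'
from h import *
s=sensors.observe();c=cams.calibration('wrist');im,d=cams.get_image('wrist');P=cloud(c,d)
cv2.imwrite('pics/w8.png',im);np.savez('pics/w8.npz',P=P,R=s['tool_rot'],p=s['position'])
h=cv2.cvtColor(im,cv2.COLOR_BGR2HSV);print(s['position'])
for n,lo,hi,zl,zh in [('blue',95,130,.029,.045),('post',0,14,.07,.09),('yel',18,35,.013,.023),('red',0,10,.008,.022)]:
    b=(h[...,0]>=lo)&(h[...,0]<=hi)&(h[...,1]>100)&(P[...,2]>zl)&(P[...,2]<zh)&(d>0)
    k,l,st,ce=cv2.connectedComponentsWithStats(b.astype(np.uint8))
    for i in range(1,k):
        if st[i,4]>25:
            q=P[l==i];r=cv2.minAreaRect((q[:,:2]*1000).astype(np.float32));print(n,st[i].tolist(),np.round(r[0],1),np.round(r[1],1),round(r[2],1),np.round(np.median(q,0),4))
E
```

```text
time_s: 8.95
position: [0.6539, 0.0494, -0.0164]
tool_rot: [[-0.0, 0.025, -1.0], [0.0, -1.0, -0.025], [-1.0, -0.0, 0.0]]
ft_force: [0.1, 0.1, -0.1]
grip_width: 0.0588
time_s: 9.45
position: [0.6527, 0.0494, 0.0837]
tool_rot: [[-0.004, 0.025, -1.0], [0.0, -1.0, -0.025], [-1.0, -0.001, 0.004]]
ft_force: [1.8, 0.1, 0.2]
grip_width: 0.0619
time_s: 9.95
position: [0.479, 0.0458, 0.1345]
tool_rot: [[-0.002, 0.025, -1.0], [0.0, -1.0, -0.025], [-1.0, -0.0, 0.002]]
ft_force: [0.5, -0.4, 1.4]
grip_width: 0.0619
[0.47903165 0.04578998 0.13445242]
blue [194, 26, 115, 17, 1620] [596.8  48.5] [10.9 87.3] 0.4 [0.5969 0.047  0.0356]
post [235, 130, 28, 29, 609] [518.4  48. ] [19.1 18.6] 44.2 [0.5188 0.0481 0.0795]
yel [297, 196, 21, 14, 255] [456.6  -7.6] [18. 12.] 89.7 [ 0.4572 -0.0074  0.0175]
red [263, 134, 36, 4, 91] [518.4  20.4] [31.2  2.5] 89.0 [0.5184 0.0199 0.0155]
```

View pics/w8.png

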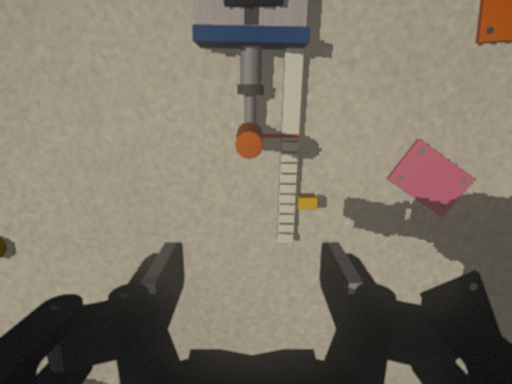

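The patch is released on the bed. The post top is at (249,145), world (0.518, 0.048), with the pointer at the same x. The marker at (307,203) is at world (0.457, -0.008), so the pull is about 62 mm. Now I grip the post.

```bash
python3 -m crank '{"hand":[90,110,110,110,110],"translation":[[0,-0.001,-0.02],[0,-0.001,-0.0394],[0,-0.001,-0.0394],[0.04,-0.001,-0.0394],[0.07,-0.001,-0.0394]],"dr":[[0,0,0],[0,0,0],[0,0,0],[0,0,0],[0,0,0]]}'
python3 -m crank '{"hand":[110,110,110,110,110],"translation":[[0.025,0,0],[0.045,0,0],[0.056,0,0],[0.058,0,0],[0.058,0,0]],"dr":[[0,0,0],[0,0,0],[0,0,0],[0,0,0],[0,0,0]]}'
python3 -m crank '{"hand":[140,160,180,200,220],"translation":[[0,0,0],[0,0,0],[0,0,0],[0,0,0],[0,0,0]],"dr":[[0,0,0],[0,0,0],[0,0,0],[0,0,0],[0,0,0]]}' 60
python3 -m crank '{"hand":[235,235,235],"translation":[[0,0,0],[0,0,0],[0,0,0]],"dr":[[0,0,0],[0,0,0],[0,0,0]]}' 100
python3 - <<'E'
from h import *
im,d=cams.get_image('wrist');cv2.imwrite('pics/w9.png',im)
E
```

```text
time_s: 10.5
position: [0.5235, 0.0471, 0.0627]
tool_rot: [[0.001, 0.025, -1.0], [-0.0, -1.0, -0.025], [-1.0, 0.0, -0.001]]
ft_force: [-0.6, -0.1, 0.6]
grip_width: 0.0487
time_s: 11.0
position: [0.5237, 0.0471, 0.0061]
tool_rot: [[0.001, 0.025, -1.0], [-0.0, -1.0, -0.025], [-1.0, 0.0, -0.001]]
ft_force: [0.7, -0.3, 0.3]
grip_width: 0.0482
time_s: 11.5
position: [0.5235, 0.0489, 0.0065]
tool_rot: [[0.001, 0.024, -1.0], [0.003, -1.0, -0.024], [-1.0, -0.003, -0.001]]
ft_force: [-0.3, 10.2, 6.1]
grip_width: 0.0189
time_s: 11.8
position: [0.5235, 0.0489, 0.0066]
tool_rot: [[0.001, 0.024, -1.0], [0.003, -1.0, -0.024], [-1.0, -0.003, -0.002]]
ft_force: [-0.4, 11.1, 6.2]
grip_width: 0.0177
```

View pics/w9.png

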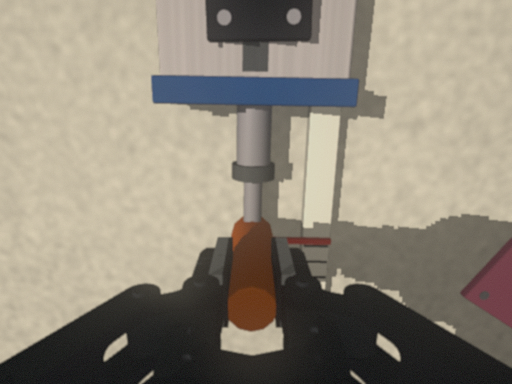

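The post is gripped, but the pads are 5 mm off centre along x with a 10 N side load. I'll regrip centred.

```bash
python3 -m crank '{"hand":[180,150,150,150,150],"translation":[[0,0,0],[0,0,0],[0,0,0],[0,-0.0017,0.0045],[0,-0.0017,0.0045]],"dr":[[0,0,0],[0,0,0],[0,0,0],[0,0,0],[0,0,0]]}' 60
python3 -m crank '{"hand":[180,200,235,235,235],"translation":[[0,0,0],[0,0,0],[0,0,0],[0,0,0],[0,0,0]],"dr":[[0,0,0],[0,0,0],[0,0,0],[0,0,0],[0,0,0]]}' 100
```

```text
time_s: 12.35
position: [0.518, 0.0488, 0.0055]
tool_rot: [[-0.001, 0.025, -1.0], [0.0, -1.0, -0.025], [-1.0, -0.0, 0.001]]
ft_force: [-0.4, -0.3, -0.4]
grip_width: 0.0351
time_s: 12.85
position: [0.5187, 0.0488, 0.0059]
tool_rot: [[0.0, 0.025, -1.0], [0.0, -1.0, -0.025], [-1.0, -0.0, -0.0]]
ft_force: [-2.8, 1.4, 5.8]
grip_width: 0.0176
```

```bash
for i in 1; do python3 -m crank '{"hand":[235,235,235,235,235],"translation":[[0,0,0.005],[0,0,0.01],[0,0,0.015],[0,0,0.02],[0,0,0.025]],"dr":[[0,0,0],[0,0,0],[0,0,0],[0,0,0],[0,0,0]]}'
python3 -m crank '{"hand":[235,235,235,235,235],"translation":[[0,0,0.005],[0,0,0.01],[0,0,0.015],[0,0,0.02],[0,0,0.025]],"dr":[[0,0,0],[0,0,0],[0,0,0],[0,0,0],[0,0,0]]}'; done
cat > chk.py <<'E'
from h import *
import sys
s=sensors.observe();c=cams.calibration('wrist');im,d=cams.get_image('wrist');P=cloud(c,d);cv2.imwrite(f'pics/{sys.argv[1]}.png',im)
h=cv2.cvtColor(im,cv2.COLOR_BGR2HSV);print(s['position'],s['ft_force'],s['grip_width'])
for n,lo,hi,zl,zh in [('blue',95,130,.029,.045),('post',0,14,.07,.09),('yel',18,35,.012,.024),('red',0,10,.008,.022)]:
    b=(h[...,0]>=lo)&(h[...,0]<=hi)&(h[...,1]>100)&(P[...,2]>zl)&(P[...,2]<zh)&(d>0)
    k,l,st,ce=cv2.connectedComponentsWithStats(b.astype(np.uint8))
    for i in range(1,k):
        if st[i,4]>25:
            q=P[l==i];r=cv2.minAreaRect((q[:,:2]*1000).astype(np.float32));print(n,st[i].tolist(),np.round(r[0],1),np.round(r[1],1),round(r[2],1),np.round(np.median(q,0),4))
E
python3 chk.py w10
```

```text
time_s: 13.35
position: [0.4954, 0.0486, 0.0059]
tool_rot: [[0.004, 0.024, -1.0], [0.001, -1.0, -0.024], [-1.0, -0.001, -0.004]]
ft_force: [7.8, 7.1, -0.9]
grip_width: 0.0176
time_s: 13.85
position: [0.4714, 0.0484, 0.006]
tool_rot: [[0.007, 0.024, -1.0], [0.002, -1.0, -0.024], [-1.0, -0.001, -0.007]]
ft_force: [12.2, 11.5, -4.4]
grip_width: 0.0175
[0.47138212 0.04842508 0.00597677] [12.24651498 11.50562614 -4.4486388 ] 0.01753172760006084
post [227, 262, 50, 59, 2376] [470.8  47.6] [20.7 17.9] 1.3 [0.4735 0.0478 0.0793]
yel [332, 246, 35, 24, 757] [456.7  -7.5] [12.4 18.1] 0.3 [ 0.4578 -0.007   0.0173]
red [236, 211, 10, 8, 28] [480.1  54.2] [1.1 6.2] 32.2 [0.4807 0.0536 0.0139]
red [272, 229, 60, 8, 362] [470.7  20.3] [33.6  5.4] 86.3 [0.4711 0.021  0.0155]
```

View pics/w10.png

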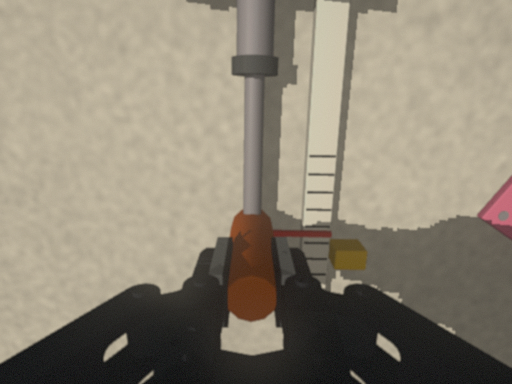

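The pointer (row 233) is about 14 mm short of the marker's middle (row about 252). I'll go on and take out the side load.

```bash
python3 -m crank '{"hand":[235,235,235,235,235],"translation":[[0,-0.0003,0.004],[0,-0.0007,0.008],[0,-0.001,0.012],[0,-0.0013,0.0145],[0,-0.0013,0.0145]],"dr":[[0,0,0],[0,0,0],[0,0,0],[0,0,0],[0,0,0]]}'
python3 -m crank '{"hand":[235,235],"translation":[[0,0,0],[0,0,0]],"dr":[[0,0,0],[0,0,0]]}'
python3 chk.py w11; python3 - <<'E'
import cv2
im=cv2.imread('pics/w11.png')[190:310,220:400];cv2.imwrite('pics/w11c.png',cv2.resize(im,None,fx=4,fy=4))
E
```

```text
time_s: 14.4
position: [0.4577, 0.0483, 0.006]
tool_rot: [[0.008, 0.024, -1.0], [-0.0, -1.0, -0.024], [-1.0, 0.0, -0.008]]
ft_force: [13.7, 4.1, -7.7]
grip_width: 0.0174
time_s: 14.6
position: [0.458, 0.0483, 0.006]
tool_rot: [[0.008, 0.024, -1.0], [-0.0, -1.0, -0.024], [-1.0, 0.0, -0.008]]
ft_force: [13.8, 4.6, -6.3]
grip_width: 0.0177
[0.45797694 0.04834054 0.00599574] [13.83216957  4.58491045 -6.2670224 ] 0.017714849434163574
post [227, 262, 50, 59, 2382] [457.7  47.7] [19.4 17.9] 1.2 [0.4601 0.0477 0.0793]
yel [334, 224, 36, 24, 786] [456.6  -7.5] [18.2 12.3] 90.0 [ 0.4575 -0.0068  0.0174]
red [234, 212, 12, 13, 39] [465.9  54.8] [1.1 7.7] 37.4 [0.4664 0.0548 0.0156]
red [272, 230, 60, 8, 359] [457.2  20.3] [33.6  5.6] 86.2 [0.4575 0.0201 0.0154]
```

```bash
python3 - <<'E'
from h import *
c=cams.calibration('wrist');im,d=cams.get_image('wrist');P=cloud(c,d);h=cv2.cvtColor(im,cv2.COLOR_BGR2HSV)
v,u=np.mgrid[:384,:512]
red=(h[...,0]<=10)&(h[...,1]>100)&(u>275)&(u<345)&(v>222)&(v<248)&(P[...,2]<.03)
y=(h[...,0]>=18)&(h[...,0]<=35)&(h[...,1]>100)&(u>325)&(u<380)&(v<260)&(v>200)
for n,m in (('red',red),('yel',y)):
    a=np.argwhere(m)[:,::-1];w=onplane(c,a,.017);print(n,len(a),a.min(0),a.max(0),w.min(0)[:2],w.max(0)[:2])
    print(' P x',np.percentile(P[m][:,0],[2,50,98]),'z',np.percentile(P[m][:,2],[2,50,98]))
    for uu in range(280,375,6):
        k=m[:,uu]
        if k.any(): r=np.where(k)[0];print(uu,r[0],r[-1],[ (P[q,uu,[0,2]]*1000).round(1).tolist() for q in (r[0],r[len(r)//2],r[-1])])
# scene camera: clamp
c=cams.calibration('scene');im,d=cams.get_image('scene');P=cloud(c,d);h=cv2.cvtColor(im,cv2.COLOR_BGR2HSV)
reg=(P[...,0]>.57)&(P[...,0]<.75)&(abs(P[...,1]-.049)<.055)&(P[...,2]<.05)&(d>0)
b=reg&(h[...,0]>95)&(h[...,0]<130)&(h[...,1]>110)&(P[...,2]>.032)
print('blue x hist',np.histogram(P[b][:,0],np.arange(.57,.75,.01)))
k=reg&(im.max(2)<70)&(P[...,2]>.024)&(P[...,2]<.034);q=P[k];print('black',len(q),q.min(0),q.max(0),np.median(q,0))
E
```

```text
red 341 [276 230] [331 237] [0.45632924 0.00414659] [0.45998459 0.03436803]
 P x [0.45582901 0.45755734 0.4589118 ] z [0.01333334 0.01549962 0.01666317]
280 231 236 [[458.4, 14.7], [457.2, 16.2], [456.1, 16.3]]
286 231 236 [[458.9, 15.8], [457.4, 16.4], [455.9, 15.7]]
292 231 236 [[458.1, 13.5], [457.3, 16.0], [456.1, 16.0]]
298 231 236 [[458.9, 15.3], [457.6, 16.5], [455.9, 15.1]]
304 231 236 [[458.9, 15.2], [457.2, 15.3], [456.1, 15.5]]
310 231 236 [[458.7, 14.4], [457.3, 15.5], [456.1, 15.4]]
316 231 236 [[458.2, 13.0], [457.5, 15.8], [456.7, 16.5]]
322 231 237 [[458.8, 14.2], [457.7, 15.9], [455.8, 15.6]]
328 232 236 [[458.5, 14.8], [457.6, 15.5], [456.2, 15.1]]
yel 1010 [331 218] [369 247] [ 0.45063704 -0.01658861] [0.46754908 0.00447944]
 P x [0.45108862 0.45895162 0.46259474] z [0.00330369 0.01705469 0.01859935]
334 218 242 [[462.2, 1.9], [458.2, 10.7], [452.0, 13.3]]
340 219 247 [[462.4, 3.7], [459.5, 18.3], [450.6, 16.9]]
346 219 247 [[462.3, 3.3], [459.5, 18.2], [451.1, 17.7]]
352 219 247 [[462.3, 3.1], [459.3, 17.4], [450.9, 17.2]]
358 219 247 [[462.6, 3.8], [459.5, 17.9], [451.2, 17.7]]
364 224 247 [[462.1, 10.5], [457.6, 17.4], [451.2, 17.5]]
blue x hist (array([ 0,  0, 27, 60,  0,  0,  0,  0,  0,  0, 26, 61,  0,  0,  0,  0,  0,
        0]), array([0.57, 0.58, 0.59, 0.6 , 0.61, 0.62, 0.63, 0.64, 0.65, 0.66, 0.67,
       0.68, 0.69, 0.7 , 0.71, 0.72, 0.73, 0.74, 0.75]))
black 384 [0.60068343 0.00594346 0.02406573] [0.72209204 0.09256967 0.03397701] [0.63458334 0.05037644 0.02853755]
```

The pointer is at x = 0.4573 and the marker's middle at 0.4567. The jaw is up against the patch, with its face about 70 mm from the fence. One last 0.6 mm nudge, then a settle and check.

```bash
python3 -m crank '{"hand":[235,235,235,235,235],"translation":[[0,-0.0003,0.0006],[0,-0.0003,0.0006],[0,-0.0003,0.0006],[0,-0.0003,0.0006],[0,-0.0003,0.0006]],"dr":[[0,0,0],[0,0,0],[0,0,0],[0,0,0],[0,0,0]]}'
python3 -m crank '{"hand":[235,235,235,235,235],"translation":[[0,0,0],[0,0,0],[0,0,0],[0,0,0],[0,0,0]],"dr":[[0,0,0],[0,0,0],[0,0,0],[0,0,0],[0,0,0]]}'
python3 chk.py w12; python3 - <<'E'
from h import *
c=cams.calibration('scene');im,d=cams.get_image('scene');P=cloud(c,d)
reg=(P[...,0]>.605)&(P[...,0]<.67)&(abs(P[...,1]-.049)<.03)&(d>0)&(im.max(2)<70)
q=P[reg];A=np.c_[q[:,:2]-q[:,:2].mean(0),np.ones(len(q))];print(len(q),np.linalg.lstsq(A,q[:,2],rcond=None)[0],q.min(0),q.max(0),cv2.minAreaRect((q[:,:2]*1000).astype(np.float32)))
E
```

```text
time_s: 15.25
position: [0.4575, 0.0483, 0.006]
tool_rot: [[0.008, 0.024, -1.0], [-0.0, -1.0, -0.024], [-1.0, 0.001, -0.008]]
ft_force: [14.2, 3.0, -7.7]
grip_width: 0.018
time_s: 15.75
position: [0.4575, 0.0483, 0.006]
tool_rot: [[0.008, 0.024, -1.0], [-0.0, -1.0, -0.024], [-1.0, 0.001, -0.008]]
ft_force: [14.1, 2.9, -6.6]
grip_width: 0.0179
[0.45752001 0.04834148 0.00599194] [14.07614631  2.89141042 -6.56222421] 0.017942034218562747
post [227, 263, 51, 58, 2377] [457.1  47.7] [19.6 18.1] 0.5 [0.4595 0.0477 0.0793]
yel [334, 223, 36, 24, 782] [456.8  -7.5] [12.4 18.4] 2.1 [ 0.4576 -0.0069  0.0173]
red [235, 212, 15, 8, 35] [466.2  53.6] [1.8 9. ] 29.4 [0.467  0.053  0.0166]
red [272, 230, 60, 7, 354] [456.7  20.4] [33.2  5.4] 86.5 [0.4572 0.0204 0.0155]
489 [-2.13857017  0.88237552 -0.32813802] [ 0.60507452  0.01947223 -0.75699579] [0.66981473 0.07892878 0.03610174] ((637.4776611328125, 49.23184585571289), (64.78681945800781, 59.29916000366211), 0.19493834674358368)
```

```bash
python3 -c "
from rig import env;print(env.close_job())"
```

```text
the job is handed in; nothing more can be done
None
```

I laid the small black patch flat on the clamp bed, lengthwise between the fence and the jaw, and let go of it. I then gripped the post, pulled the rod out about 61 mm and handed the job in at about 16 s while still holding it.

**Last checks that agreed:**
- **Pointer:** it stood at x = 456.7 mm against 456.8 mm for the marker's middle. The marker had not moved by more than measurement noise.
- **Jaw:** its face was about 70 mm from the fence, which is the patch's length. The rod pulled back with a steady 14 N, so the jaw was pinching the patch.
- **Patch height:** its top was at about 28.5 mm, which matches lying flat on the 22 mm bed.

**What failed or disagreed:**
- **TCP offset:** the real fingertips sat about 39 mm behind the reported TCP. My first close therefore passed above the patch without touching it, and I corrected for the offset after that.
- **First post grip:** it was 5 mm off centre with a 10 N side load, so I opened and regripped centred. A side load of about 11 N built up again part-way through the pull; it was 3 N at the end.
- **Final patch-tilt check:** a fit of the patch's tilt from the scene camera was spoiled by stray depth points, so I ignored it. The viewing limit of 12 pictures was also used up, so I checked the final state by numbers only.
- **Other items:** I did not measure the rest of the worktop at the end. The arm had no contact with anything other than the patch and the post that I know of.

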